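Pair the fired lids with their jars

TASK

Two blue and two green stoneware jars, a large and a small one of each, have come out of the kiln and stand among their loose lids on the pottery table. Put every lid on the jar of its own glaze and size, set down gently, not dropped, so that it sits level and fully home in the mouth, and leave the jars standing where they are. Don't disturb the unfired bowl drying upside down on its bat.

Things in the scene. Friction and masses are not known exactly. Their poses are not given: they have to be found in the camera images.
- lid_blue_large: Large deep cobalt blue ceramic lid, loose, right way up on the table, 92 mm across, 47 high, 150 g. Origin: centre of its underside, z up its axis. Above it: flange 8 mm deep (radius 31 below, 35.5 above), rim from 8 to 12 mm, dome to 20 mm at the centre, round upright knob 26 mm thick, sides straight from 28 to 44 mm: take it by this from above, any yaw.
- lid_blue_small: Small deep cobalt blue ceramic lid, loose, right way up on the table, 70 mm across, 47 high, 90 g. Origin: centre of its underside, z up its axis. Above it: flange 8 mm deep (radius 20 below, 24.5 above), rim from 8 to 12 mm, dome to 20 mm at the centre, round upright knob 26 mm thick, sides straight from 28 to 44 mm: take it by this from above, any yaw.
- lid_green_large: Large pale jade green ceramic lid, loose, right way up on the table, 92 mm across, 47 high, 150 g. Origin: centre of its underside, z up its axis. Above it: flange 8 mm deep (radius 31 below, 35.5 above), rim from 8 to 12 mm, dome to 20 mm at the centre, round upright knob 26 mm thick, sides straight from 28 to 44 mm: take it by this from above, any yaw.
- lid_green_small: Small pale jade green ceramic lid, loose, right way up on the table, 70 mm across, 47 high, 90 g. Origin: centre of its underside, z up its axis. Above it: flange 8 mm deep (radius 20 below, 24.5 above), rim from 8 to 12 mm, dome to 20 mm at the centre, round upright knob 26 mm thick, sides straight from 28 to 44 mm: take it by this from above, any yaw.
- jar_blue_large: Large squat deep cobalt blue glazed ceramic jar, open, loose, upright on the table, about 92 mm across, 56 mm high to its rim, round mouth 80 mm wide, about 400 g. Origin: centre of its underside; z up along its axis. With its own lid home (flange inside the mouth, about 4 mm of play all round, lid edge resting on the rim) the lid's origin is 48 mm above the jar's.
- jar_blue_small: Small squat deep cobalt blue glazed ceramic jar, open, loose, upright on the table, about 70 mm across, 50 mm high to its rim, round mouth 58 mm wide, about 240 g. Origin: centre of its underside; z up along its axis. With its own lid home (flange inside the mouth, about 4 mm of play all round, lid edge resting on the rim) the lid's origin is 42 mm above the jar's.
- jar_green_large: Large squat pale jade green glazed ceramic jar, open, loose, upright on the table, about 92 mm across, 56 mm high to its rim, round mouth 80 mm wide, about 400 g. Origin: centre of its underside; z up along its axis. With its own lid home (flange inside the mouth, about 4 mm of play all round, lid edge resting on the rim) the lid's origin is 48 mm above the jar's.
- jar_green_small: Small squat pale jade green glazed ceramic jar, open, loose, upright on the table, about 70 mm across, 50 mm high to its rim, round mouth 58 mm wide, about 240 g. Origin: centre of its underside; z up along its axis. With its own lid home (flange inside the mouth, about 4 mm of play all round, lid edge resting on the rim) the lid's origin is 42 mm above the jar's.
- bowl: Bystander: freshly trimmed, unfired grey-brown clay bowl, loose, upside down (foot ring up) on a round plywood bat 170 mm across and 12 mm thick. 116 mm across, 52 mm high, its top 64 mm above the table. Origin: centre of its rim plane, on the bat's top. Not to be disturbed.
There are look-alikes about, which are no part of the job. What is shaped like the jar_green_large but red or yellow is not meant.

How it is judged:
At the end, for the whole second after the job is handed in: All four lids are released and at rest on the jars of their own glaze and size: centred within 8 mm, seated to within 3 mm of fully home and level within 4 degrees; every jar upright and within 30 mm of where it stood, the unfired bowl within 15 mm of where it lay (horizontal distance between lid_blue_large and jar_blue_large below 0.008 m and z of lid_blue_large in the frame of jar_blue_large between 0.045 and 0.051 m and angle between each of lid_blue_large, jar_blue_large, lid_blue_small, jar_blue_small, lid_green_large, jar_green_large, lid_green_small, jar_green_small's own z axis and vertical below 0.07 rad and linear speed of each of lid_blue_large, jar_blue_large, lid_blue_small, jar_blue_small, lid_green_large, jar_green_large, lid_green_small, jar_green_small below 0.02 m/s and distance of each of jar_blue_large, jar_blue_small, jar_green_large, jar_green_small from where it was at the start of the episode below 0.03 m and horizontal distance between lid_blue_small and jar_blue_small below 0.008 m and z of lid_blue_small in the frame of jar_blue_small between 0.039 and 0.045 m and horizontal distance between lid_green_large and jar_green_large below 0.008 m and z of lid_green_large in the frame of jar_green_large between 0.045 and 0.051 m and horizontal distance between lid_green_small and jar_green_small below 0.008 m and z of lid_green_small in the frame of jar_green_small between 0.039 and 0.045 m and distance of bowl from where it was at the start of the episode below 0.015 m and angle between bowl's own z axis and vertical below 0.1 rad); the robot touches nothing.
It fails at once if a jar is pushed more than 30 mm from where it stood, or tipped (distance of any of jar_blue_large, jar_blue_small, jar_green_large, jar_green_small from where it was at the start of the episode above 0.03 m or angle between any of jar_blue_large, jar_blue_small, jar_green_large, jar_green_small's own z axis and vertical above 0.3 rad).
It fails at once if a lid is pressed or knocked hard on a jar (more than 40 N between a lid and any jar) (contact force between any of lid_blue_large, lid_blue_small, lid_green_large, lid_green_small and jar_blue_large above 40 N or contact force between any of lid_blue_large, lid_blue_small, lid_green_large, lid_green_small and jar_blue_small above 40 N or contact force between any of lid_blue_large, lid_blue_small, lid_green_large, lid_green_small and jar_green_large above 40 N or contact force between any of lid_blue_large, lid_blue_small, lid_green_large, lid_green_small and jar_green_small above 40 N).
It fails at once if a lid is dropped (falls free of the fingers by more than about 15 mm) ((linear speed of lid_blue_large above 0.55 m/s and contact force between lid_blue_large and the fingers below 0.1 N) or (linear speed of lid_blue_small above 0.55 m/s and contact force between lid_blue_small and the fingers below 0.1 N) or (linear speed of lid_green_large above 0.55 m/s and contact force between lid_green_large and the fingers below 0.1 N) or (linear speed of lid_green_small above 0.55 m/s and contact force between lid_green_small and the fingers below 0.1 N)).
It fails at once if the unfired bowl is moved by more than 15 mm or tipped (distance of bowl from where it was at the start of the episode above 0.015 m or angle between bowl's own z axis and vertical above 0.2 rad).
It also fails if it takes over 120 s, if anything falls off the work surface, if the arm or the gripper's body presses on something with over 40 N, if the wrist force passes 120 N, or if a joint passes its speed limit or range.

ROBOT

A 7-joint arm with a two-finger parallel gripper is mounted at the origin on the work surface. World frame = base frame: x ahead of the robot, y to its left, z up, the work surface at z = 0. Lengths are in m, angles in rad, forces in N, time in s.
With the tool pointing down it reaches from about 0.425 to 0.925 m from the base axis. Payload 6.8 kg.
Tool frame: the origin (TCP) lies at the very end of the fingers, on their centre line; the grasp point (between the pads) lies 19 mm behind it (hold_point_z is the distance from the TCP to the grasp point, in m); z points along the fingers, y is the direction in which the jaws open and shut (so a half turn about z gives the same grasp; the last joint's range is limited). The gripper opens to 85 mm and grips with 20 to 120 N. Pads are 22 mm wide; open, the fingers measure 114 mm over their backs; the gripper's body (76 mm by 85 mm) begins 54 mm behind the grasp point. The pads swing forward as they close: fully open they stand 13 mm farther back than shut.
Start: joints at [-1.216, 0.477, 0.022, 1.555, -0.011, 1.109, -0.083], TCP at [0.301, 0.604, 0.231] pointing down, gripper open.
Joint ranges: [-2.96, 2.96], [-0.34, 2.1], [-1.41, 1.46], [0.24, 2.44], [-1.37, 4.51], [0.17, 1.92], [-2.96, 2.96]. Speed limits (rad/s): [2.39, 2.39, 3.14, 3.14, 3.14, 3.14, 3.14].

INTERFACE

Orientations are given as a unit quaternion [w, x, y, z].
In Python, from station import get_obs, read_camera, calibration, hand_in, regions_of, hold_point_z gives the robot as it stands.
- The arm moves only by the tool send_rows, never from a script. Its argument "motion" is text: rows parted by semicolons, each of 7 numbers parted by spaces: the shift along the world's x, y, z in cm, then the turn, a rotation vector about the world's x, y, z in degrees, then the closure, from 0 (fully open) to 1 (shut). In form: dx dy dz rx ry rz fingers; .... A call has 1 to 20 rows; each row shifts and turns the pose as measured when the row begins; what a row does not reach is not made up. A row lasts 1/12 s, in which the tool goes at most 41.7 mm and 7.16 degrees, less where a joint would pass 70% of its speed; a pose out of reach is approached as far as the arm can. A call is refused whole if a number of a shift passes 4.17 or a number of a turn 7.16, either way. A call with a gripper value outside its range is refused whole. The fingers move at their own pace and stop on an object; "newtons" is the grip in N (left out, the last holds). Time passes only in rows, so rows that do not move let the fingers close. It gives the time, the measured TCP pose, the force and the opening at its end, in the units of the state.
- get_obs(): the state, without advancing time (a new reading comes with each control period).
- read_camera(name): name is "scene" or "top" or "wrist"; returns the picture (480x640x3 uint8, red, green, blue); there is no depth.
- calibration(name): a dict with "mtx" (3x3 intrinsics, pixels), "R" (3x3) and "t" (3): a world point X has camera coordinates R X + t; the wrist camera has in their place "hand_eye" (4x4, takes a point from camera to tool coordinates, whose origin is the TCP and whose axes are the flange's). Camera axes: x right, y down, z forward; pixel columns grow to the right and rows downward; lengths in m; the calibration is good to about 2 mm. A picture is of the moment at which its call begins: read the wrist's pose just before it. calibration takes no time and is no camera call.
- hand_in(): hands the job in, once; it reports no verdict.
Trained networks look in the newest picture that a camera, given by its name, has taken for a name from the list of things; names that differ only in an ending like _2 or _b are one class to them, and where a whole thing is asked for, a point or a joint stands for the part that bears it (a point fixed in the world has none). Each returns a list of dicts, best first, with "conf" (0 to 1); they miss things now and then, are a little off and sometimes report something else, mostly with a low value. They report only what shows in the picture. A call takes as long as a camera call. They do not tell look-alikes from the thing itself.
- regions_of(thing, camera): "region" (480x640 bool, what is visible of it) and "point" ([column, row] in pixels, amid what is visible of it).
The state is a dict: "t": time; "q": joint angles; "joint_vel": joint speeds; "joint_torque": joint torques, N m; "eef_pos": TCP position; "tool_rot": TCP orientation; "contact_force": force on the tool from outside, world axes, zero at the start; "torque": the same for the moment, N m; "gripper_width": opening from 0.0 (shut) to 1.0 (fully open).
Only numpy, scipy, OpenCV 4.12 (cv2) and the standard library are available. Lean on these libraries where they do the work, as an engineer would, in place of code of your own. Each camera call takes 0.05 s, during which the arm holds its last target.

## Working session

There is one attempt and no reset: what is moved stays moved. The work goes in short steps, Python scripts to look and compute and a tool call to move; the robot and the scene stay as the last step left them, time stands still between calls to the robot, and variables do not carry over. Pictures are saved under pics/ and viewed, and the job is handed in when it is done.

Besides the shell and the picture viewer there is one more tool, called by a JSON object that holds its "method" and its "body". send_rows: Moves the arm, as the interface text tells. Its arguments: {"type":"object","properties":{"motion":{"type":"string"},"newtons":{"type":"number"}},"required":["motion"]}

```bash
mkdir -p pics; ls
python3 - <<'E'
from station import *
import cv2,numpy as np
o=get_obs();print({k:np.round(v,3) for k,v in o.items()})
for n in("scene","top","wrist"):
    cv2.imwrite(f"pics/{n}0.png",cv2.cvtColor(read_camera(n),cv2.COLOR_RGB2BGR))
    print(n,{k:np.round(v,3).tolist() for k,v in calibration(n).items()})
print(hold_point_z)
E
```

```text
pics
{'t': np.float64(0.0), 'q': array([-1.216,  0.478,  0.022,  1.556, -0.012,  1.109, -0.083]), 'joint_vel': array([ 0.002,  0.   ,  0.001, -0.001,  0.001,  0.001, -0.001]), 'joint_torque': array([-0.0000e+00, -5.9645e+01,  1.6080e+00, -2.8118e+01,  1.2000e-02,
        9.0000e-03, -0.0000e+00]), 'eef_pos': array([0.301, 0.603, 0.23 ]), 'tool_rot': array([-0.   ,  0.229,  0.973, -0.001]), 'contact_force': array([ 0.067, -0.827,  1.287]), 'torque': array([-0.017, -0.016,  0.039]), 'gripper_width': np.float64(1.002)}
scene {'mtx': [[581.178, 0.0, 328.537], [0.0, 581.178, 249.753], [0.0, 0.0, 1.0]], 'R': [[0.175, 0.985, -0.009], [0.839, -0.154, -0.522], [-0.515, 0.084, -0.853]], 't': [-0.077, -0.337, 1.434]}
top {'mtx': [[553.779, 0.0, 318.706], [0.0, 553.779, 239.318], [0.0, 0.0, 1.0]], 'R': [[-0.021, -1.0, -0.007], [-0.997, 0.021, -0.07], [0.07, 0.006, -0.998]], 't': [0.025, 0.428, 1.246]}
wrist {'mtx': [[333.568, 0.0, 324.026], [0.0, 333.568, 238.512], [0.0, 0.0, 1.0]], 'hand_eye': [[0.001, -0.956, -0.293, 0.075], [1.0, 0.001, 0.0, -0.0], [0.0, -0.293, 0.956, -0.143], [0.0, 0.0, 0.0, 1.0]]}
0.0187
```

View pics/top0.png

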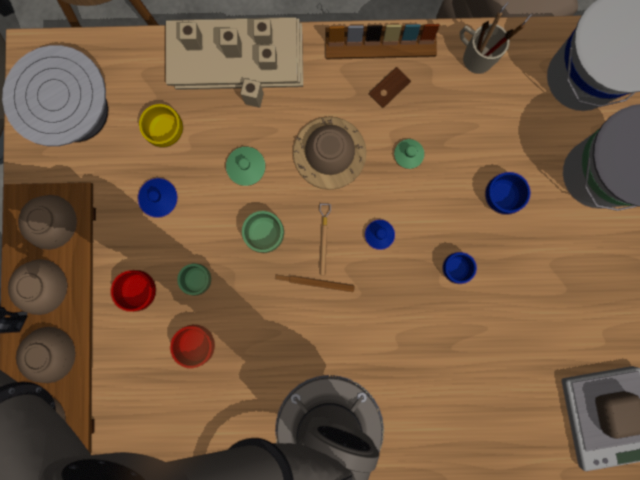

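View pics/scene0.png

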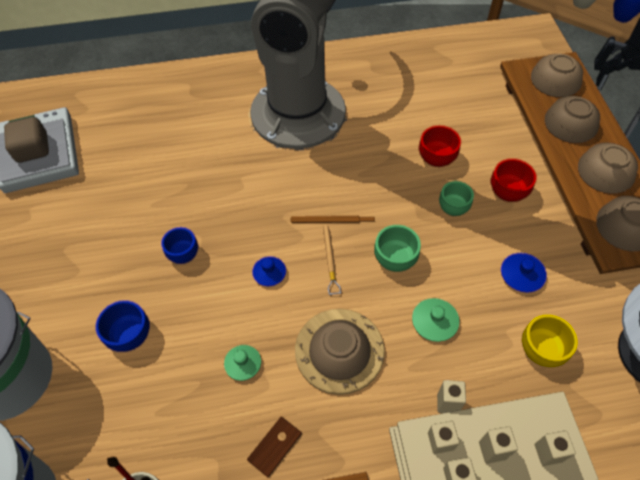

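```bash
cat > h.py <<'E'
from station import *
import cv2,numpy as np
def snap(n):
    im=read_camera(n); return im
def proj(n,X):
    c=calibration(n);R,t,K=map(np.array,(c["R"],c["t"],c["mtx"]))
    p=(np.atleast_2d(X)@R.T+t)@K.T; return p[:,:2]/p[:,2:]
def ray(n,uv,z):
    c=calibration(n);R,t,K=map(np.array,(c["R"],c["t"],c["mtx"]))
    d=R.T@np.linalg.inv(K)@np.array([uv[0],uv[1],1.]);o=-R.T@t
    return o+d*(z-o[2])/d[2]
E
python3 - <<'E'
from h import *
for cam in("top","scene"):
  read_camera(cam)
  for th in ["lid_blue_large","lid_blue_small","lid_green_large","lid_green_small","jar_blue_large","jar_blue_small","jar_green_large","jar_green_small","bowl"]:
    for r in regions_of(th,cam):
        ys,xs=np.nonzero(r["region"])
        print(cam,th,round(r["conf"],2),np.round(r["point"]),xs.min(),xs.max(),ys.min(),ys.max(),len(xs),np.round(ray(cam,r["point"],.03),3))
E
```

```text
top lid_blue_large 0.75 [159. 200.] 138 176 179 217 1163 [0.524 0.375 0.03 ]
top lid_blue_large 0.71 [330. 150.] 305 354 126 174 1969 [ 0.63  -0.014  0.03 ]
top lid_blue_small 0.74 [380. 235.] 364 393 220 249 716 [ 0.433 -0.121  0.03 ]
top lid_green_large 0.88 [249. 166.] 226 265 147 186 1256 [0.598 0.171 0.03 ]
top lid_green_small 0.9 [406. 154.] 394 423 139 169 731 [ 0.617 -0.188  0.03 ]
top jar_blue_large 0.72 [509. 194.] 485 529 172 214 1535 [ 0.521 -0.415  0.03 ]
top jar_blue_small 0.58 [458. 268.] 442 475 252 283 850 [ 0.356 -0.295  0.03 ]
top jar_blue_small 0.4 [331. 149.] 304 354 124 175 2087 [ 0.634 -0.017  0.03 ]
top jar_green_large 0.86 [260. 231.] 242 283 211 252 1366 [0.45  0.147 0.03 ]
top jar_green_large 0.81 [132. 288.] 110 155 269 311 1605 [0.327 0.436 0.03 ]
top jar_green_large 0.8 [160. 124.] 139 182 104 146 1449 [0.699 0.373 0.03 ]
top jar_green_large 0.62 [189. 346.] 170 214 325 367 1578 [0.195 0.309 0.03 ]
top jar_green_small 0.88 [192. 278.] 177 210 264 295 857 [0.346 0.301 0.03 ]
top bowl 0.61 [329. 148.] 306 354 126 174 1912 [ 0.635 -0.012  0.03 ]
scene lid_b
[... 403 characters left out ...]
lue_small 0.7 [181. 246.] 161 197 227 263 1090 [ 0.357 -0.294  0.03 ]
scene jar_green_large 0.9 [398. 250.] 374 420 224 272 1761 [0.447 0.145 0.03 ]
scene jar_green_large 0.84 [548. 341.] 521 577 314 366 2332 [0.691 0.372 0.03 ]
scene jar_green_large 0.64 [437. 146.] 419 460 125 166 1396 [0.193 0.298 0.03 ]
scene jar_green_large 0.63 [513. 181.] 490 537 158 201 1650 [0.319 0.434 0.03 ]
scene jar_green_large 0.55 [339. 352.] 309 370 319 379 2951 [ 0.644 -0.016  0.03 ]
scene jar_green_small 0.89 [461. 197.] 439 473 181 215 1000 [0.342 0.309 0.03 ]
scene jar_green_small 0.25 [520. 272.] 501 546 253 291 1392 [0.541 0.37  0.03 ]
scene bowl 0.86 [342. 350.] 309 370 319 379 3004 [ 0.64 -0.01  0.03]
```

The nine things are well separated, and both cameras give the same layout. The possible mix-ups in the top view are:
- **Red jars:** (133,290) and (192,346), both rejected by colour.
- **Yellow jar:** (160,124), rejected by colour.
- **Bowl:** (330,150), which the networks falsely reported as a lid and a jar.

I choose these:

| Glaze | Large jar | Small jar | Large lid | Small lid |
|---|---|---|---|---|
| Green | (262,231) | (193,279) | (245,166) | (408,153) |
| Blue | (508,193) | (459,268) | (157,197) | (380,234) |

Next I'll check close crops and fit silhouettes for precise positions.

```bash
cat > fit.py <<'E'
from h import *
from scipy.optimize import least_squares
import sys
G={"lid_blue_large":(.53,.373),"lid_blue_small":(.44,-.123),"lid_green_large":(.605,.173),"lid_green_small":(.622,-.19),
"jar_blue_large":(.521,-.415),"jar_blue_small":(.357,-.294),"jar_green_large":(.45,.146),"jar_green_small":(.345,.303)}
def circ(r,z): 
    a=np.linspace(0,2*np.pi,48,endpoint=False); return np.c_[r*np.cos(a),r*np.sin(a),0*a+z]
def model(n):
    L="large" in n
    if n[:3]=="lid": 
        R=.046 if L else .035
        return np.vstack([circ(R,.008),circ(R,.012),circ(.031 if L else .02,0),circ(.013,.046)])
    return np.vstack([circ(.046 if L else .035,.056 if L else .05),circ(.046 if L else .035,.02),circ(.036 if L else .026,0)])
def mask(n,im):
    hsv=cv2.cvtColor(im,cv2.COLOR_RGB2HSV);h,s,v=cv2.split(hsv)
    return ((h>108)&(h<130)&(s>120)) if "blue" in n else ((h>62)&(h<90)&(s>60))
def poly(m,cam,xy):
    return proj(cam,m+np.array([xy[0],xy[1],0]))
def measure(n,cams,ims,g):
    m=model(n);obs={}
    for c in cams:
        M=mask(n,ims[c]).astype(np.uint8)
        M=cv2.morphologyEx(M,cv2.MORPH_OPEN,np.ones((3,3)))
        k,lab,st,ce=cv2.connectedComponentsWithStats(M)
        p=proj(c,[g[0],g[1],.03])[0]
        i=min(range(1,k),key=lambda i:np.hypot(*(ce[i]-p))+(1e3 if st[i,4]<200 else 0))
        obs[c]=cv2.convexHull(np.argwhere(lab==i)[:,::-1].astype(np.int32)).reshape(-1,2)
    def hullmask(P):
        h=cv2.convexHull(P.astype(np.float32)).reshape(-1,2)
        return h
    ang=np.linspace(0,2*np.pi,36,endpoint=False);D=np.c_[np.cos(ang),np.sin(ang)]
    sup=lambda P:(P@D.T).max(0)
    def res(x,c): 
        s=sup(obs[c]);return sup(poly(m,c,x))-s-x[2]-0.3
    out={}
    for c in cams:
        r=least_squares(lambda x:res(x,c),[*g,0]);out[c]=(r.x,np.sqrt(np.mean(r.fun**2)))
    r=least_squares(lambda x:np.concatenate([res([x[0],x[1],x[2+i]],c) for i,c in enumerate(cams)]),[*g]+[0]*len(cams))
    return out,r.x
if __name__=="__main__":
    ims={c:read_camera(c) for c in("top","scene")}
    for n,g in G.items():
        o,x=measure(n,("top","scene"),ims,g)
        print(n,np.round(x,4),*[(c,np.round(a,4).tolist(),round(b,2)) for c,(a,b) in o.items()])
    t=[]
    for n,g in G.items():
        p=proj("top",[*g,.03])[0].astype(int);c=cv2.resize(ims["top"][p[1]-30:p[1]+30,p[0]-30:p[0]+30],(195,195),interpolation=cv2.INTER_CUBIC);t.append(c)
    cv2.imwrite("pics/crops.png",cv2.cvtColor(np.vstack([np.hstack(t[:4]),np.hstack(t[4:])]),cv2.COLOR_RGB2BGR))
E
python3 fit.py
```

```text
lid_blue_large [0.5335 0.386  0.6155 0.625 ] ('top', [0.534, 0.3857, 0.6148], np.float64(0.13)) ('scene', [0.5331, 0.3863, 0.6179], np.float64(0.27))
lid_blue_small [ 0.4375 -0.1231  0.6955  0.7402] ('top', [0.4376, -0.123, 0.6953], np.float64(0.21)) ('scene', [0.4373, -0.1233, 0.7388], np.float64(0.14))
lid_green_large [0.603  0.1821 1.3703 1.1919] ('top', [0.6031, 0.182, 1.3701], np.float64(0.21)) ('scene', [0.6029, 0.1822, 1.1896], np.float64(0.15))
lid_green_small [ 0.6231 -0.1965  1.4182  1.1894] ('top', [0.6229, -0.1965, 1.4184], np.float64(0.18)) ('scene', [0.6232, -0.1965, 1.1906], np.float64(0.2))
jar_blue_large [ 0.5218 -0.4095  1.0542  1.088 ] ('top', [0.5223, -0.4095, 1.0539], np.float64(0.34)) ('scene', [0.5213, -0.4096, 1.0825], np.float64(0.26))
jar_blue_small [ 0.357  -0.2965  0.895   0.9737] ('top', [0.3574, -0.2964, 0.8941], np.float64(0.25)) ('scene', [0.3564, -0.2966, 0.9701], np.float64(0.28))
jar_green_large [0.5192 0.1526 2.7797 2.3102] ('top', [0.5966, 0.1777, 2.9468], np.float64(0.54)) ('scene', [0.4459, 0.141, 1.5119], np.float64(0.31))
jar_green_small [0.3468 0.3016 6.2965 1.4651] ('top', [0.3502, 0.3074, 6.3111], np.float64(1.0)) ('scene', [0.3435, 0.2965, 1.4401], np.float64(0.32))
```

View pics/crops.png

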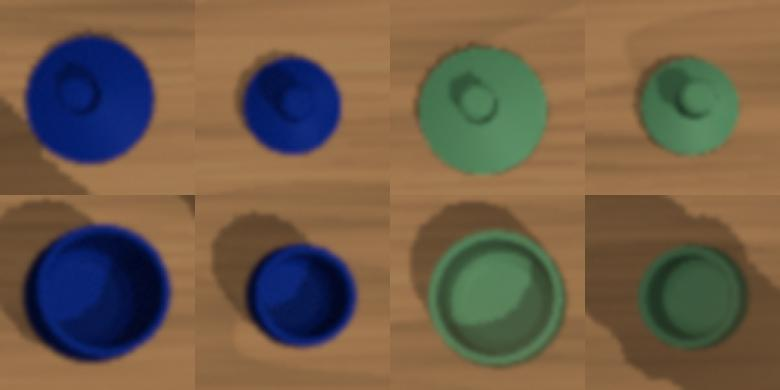

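View pics/wrist0.png

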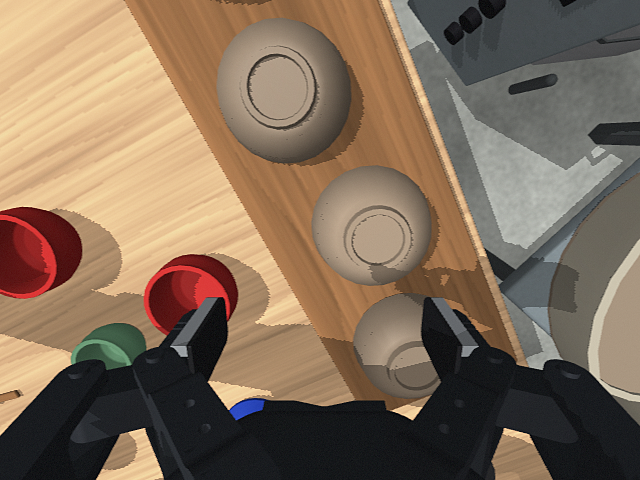

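The crops show all eight things as described, with blue and green lids and jars, large and small. Seven of the eight fits are clean in at least one view. The green jars' inner shading breaks my mask in the top view, so I'll fix that.

```bash
sed -i 's/M=cv2.morphologyEx(M,cv2.MORPH_OPEN,np.ones((3,3)))/M=cv2.morphologyEx(cv2.morphologyEx(M,cv2.MORPH_CLOSE,np.ones((5,5))),cv2.MORPH_OPEN,np.ones((3,3)))/; s/((h>62)&(h<90)&(s>60))/((h>45)\&(h<100)\&(s>45))/' fit.py; python3 fit.py
python3 - <<'E'
from h import *
im=read_camera("top");hsv=cv2.cvtColor(im,cv2.COLOR_RGB2HSV)
print(hsv[279,172:216].tolist())
E
```

```text
lid_blue_large [0.5335 0.3859 0.6289 0.6286] ('top', [0.534, 0.3856, 0.6281], np.float64(0.25)) ('scene', [0.533, 0.3863, 0.6214], np.float64(0.27))
lid_blue_small [ 0.4375 -0.1231  0.6989  0.7404] ('top', [0.4377, -0.1229, 0.6986], np.float64(0.2)) ('scene', [0.4373, -0.1233, 0.7388], np.float64(0.14))
lid_green_large [0.6029 0.1821 0.4799 0.4179] ('top', [0.603, 0.182, 0.4797], np.float64(0.19)) ('scene', [0.6028, 0.1821, 0.4164], np.float64(0.2))
lid_green_small [ 0.623  -0.1965  0.5098  0.386 ] ('top', [0.6231, -0.1964, 0.5097], np.float64(0.25)) ('scene', [0.623, -0.1966, 0.3858], np.float64(0.12))
jar_blue_large [ 0.5218 -0.4095  1.0341  1.0765] ('top', [0.5223, -0.4094, 1.0336], np.float64(0.36)) ('scene', [0.5214, -0.4096, 1.0713], np.float64(0.26))
jar_blue_small [ 0.357  -0.2965  0.8949  0.9618] ('top', [0.3574, -0.2964, 0.8941], np.float64(0.25)) ('scene', [0.3564, -0.2966, 0.9582], np.float64(0.28))
jar_green_large [0.4465 0.141  0.6066 0.751 ] ('top', [0.4474, 0.1409, 0.6071], np.float64(0.2)) ('scene', [0.4455, 0.1412, 0.7404], np.float64(0.23))
jar_green_small [0.3441 0.2967 0.8583 0.7214] ('top', [0.3447, 0.2968, 0.8577], np.float64(0.35)) ('scene', [0.3433, 0.2969, 0.7162], np.float64(0.3))
[[15, 134, 95], [14, 133, 96], [15, 132, 95], [16, 134, 95], [17, 120, 91], [36, 83, 80], [58, 81, 85], [65, 95, 78], [65, 96, 64], [63, 93, 55], [63, 98, 52], [63, 96, 53], [63, 94, 60], [63, 93, 77], [64, 90, 85], [65, 95, 89], [64, 91, 90], [64, 90, 91], [64, 91, 90], [64, 90, 91], [64, 88, 90], [63, 85, 90], [63, 85, 90], [64, 87, 91], [63, 88, 90], [63, 85, 90], [62, 82, 90], [61, 82, 90], [60, 79, 90], [60, 79, 90], [61, 79, 90], [59, 79, 90], [59, 78, 88], [57, 82, 84], [57, 80, 86], [57, 79, 87], [53, 83, 74], [47, 85, 63], [34, 86, 62], [19, 113, 79], [15, 127, 94], [15, 131, 99], [14, 133, 100], [14, 133, 100]]
```

The two views agree within 2 mm. No neighbour is closer than 100 mm, so I can keep the same yaw throughout. I'll start with the large blue lid.

{"method": "send_rows", "body": {"motion": "2.3 -2.2 -0.9 0 0 0 0;2.3 -2.2 -0.9 0 0 0 0;2.3 -2.2 -0.9 0 0 0 0;2.3 -2.2 -0.9 0 0 0 0;2.3 -2.2 -0.9 0 0 0 0;2.3 -2.2 -0.9 0 0 0 0;2.3 -2.2 -0.9 0 0 0 0;2.3 -2.2 -0.9 0 0 0 0;2.3 -2.2 -0.9 0 0 0 0;2.3 -2.2 -0.9 0 0 0 0;0 0 0 0 0 0 0;0 0 0 0 0 0 0", "newtons": 40}}

```text
t: 2.4
eef_pos: [0.5364, 0.3748, 0.1391]
tool_rot: [-0.001, 0.226, 0.974, 0.003]
contact_force: [-0.3, 1.8, 0.1]
gripper_width: 0.998
```

{"method": "send_rows", "body": {"motion": "-0.1 0.4 -2 0 0 0 0;-0.1 0.4 -2 0 0 0 0;-0.1 0.3 -2 0 0 0 0;0 0 -1 0 0 0 0;0 0 0 0 0 0 0;0 0 0 0 0 0 0"}}

```text
t: 2.9
eef_pos: [0.5338, 0.3882, 0.0692]
tool_rot: [0.001, 0.226, 0.974, 0.005]
contact_force: [-1.1, 0.7, 0.1]
gripper_width: 0.998
```

Run:
```python
from h import *
from scipy.spatial.transform import Rotation as Ro
o=get_obs();im=read_camera("wrist");c=calibration("wrist")
w,x,y,z=o["tool_rot"];R=Ro.from_quat([x,y,z,w]).as_matrix();H=np.array(c["hand_eye"])
print(o["eef_pos"],R[:,1])
for P,col in(([.5335,.386,.047],(255,255,255)),([.5335,.386,.012],(255,0,0))):
  p=H[:3,:3].T@(R.T@(np.array(P)-o["eef_pos"])-H[:3,3]);p=np.array(c["mtx"])@p;p=p[:2]/p[2];print(p)
  cv2.circle(im,tuple(int(v) for v in p),4,col,-1)
cv2.imwrite("pics/w1.png",cv2.cvtColor(im,cv2.COLOR_RGB2BGR))
```

```text
[0.53381832 0.38823541 0.06919963] [0.43993321 0.89798036 0.00948901]
[319.59731421 283.47664807]
[319.78225622 260.42701993]
```

View pics/w1.png

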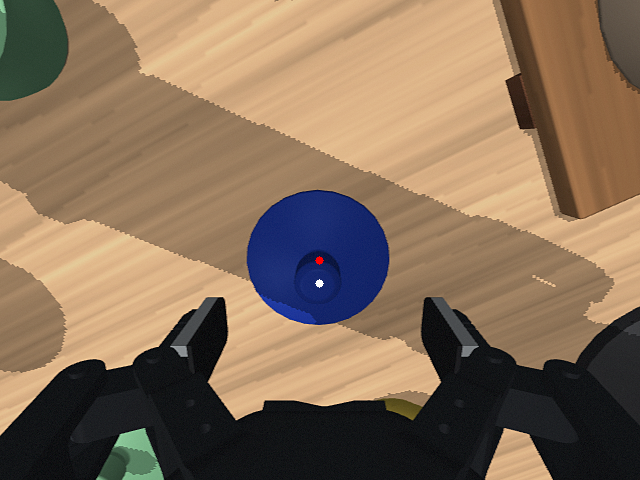

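The projected knob top (320,283) lands on the knob in the wrist picture, so the position is confirmed. I'll descend and grip.

{"method": "send_rows", "body": {"motion": "0 -0.1 -2 0 0 0 0;0 -0.1 -1.5 0 0 0 0;0 0 -0.8 0 0 0 0;0 0 0 0 0 0 0;0 0 0 0 0 0 0"}}

```text
t: 3.37
eef_pos: [0.5371, 0.3896, 0.032]
tool_rot: [0.004, 0.225, 0.974, 0.009]
contact_force: [1.2, -1.0, -0.1]
gripper_width: 1.0
```

```bash
cat >> h.py <<'E'
from scipy.spatial.transform import Rotation as Ro
def need(x,y,z):
    o=get_obs();w,a,b,c=o["tool_rot"];R=Ro.from_quat([a,b,c,w]);T=Ro.from_quat([.228,.9737,0,0])
    print("t",round(float(o["t"]),2),"eef",np.round(o["eef_pos"],4),"shift cm",np.round((np.array([x,y,z])-o["eef_pos"])*100,2),"turn deg",np.round((T*R.inv()).as_rotvec(degrees=True),2),"F",np.round(o["contact_force"],1),"w",round(float(o["gripper_width"]),3))
E
python3 -c "
from h import *
need(.5335,.386,.0225)"
```

```text
t 3.37 eef [0.5371 0.3896 0.032 ] shift cm [-0.36 -0.36 -0.95] turn deg [-0.91  0.67 -0.31] F [ 1.2 -1.  -0.1] w 1.0
```

{"method": "send_rows", "body": {"motion": "-0.2 -0.2 0 -0.5 0.3 -0.2 0;-0.2 -0.2 -0.5 -0.4 0.3 0 0;0 0 -0.4 0 0 0 0;0 0 0 0 0 0 0"}}

```text
t: 3.7
eef_pos: [0.5345, 0.3867, 0.0261]
tool_rot: [0.002, 0.227, 0.974, 0.001]
contact_force: [-0.4, -0.6, -1.2]
gripper_width: 1.0
```

```bash
python3 -c "
from h import *
need(.5335,.386,.0225)"
```

```text
t 3.7 eef [0.5345 0.3867 0.0261] shift cm [-0.1  -0.07 -0.36] turn deg [-0.12  0.24 -0.08] F [-0.4 -0.6 -1.2] w 1.0
```

{"method": "send_rows", "body": {"motion": "-0.1 -0.1 -0.4 -0.1 0.2 0 0;0 0 0 0 0 0 0.3;0 0 0 0 0 0 0.7;0 0 0 0 0 0 1;0 0 0 0 0 0 1;0 0 0 0 0 0 1;0 0 0 0 0 0 1;0 0 0 0 0 0 1", "newtons": 40}}

```text
t: 4.37
eef_pos: [0.5337, 0.3858, 0.0221]
tool_rot: [0.0, 0.227, 0.974, 0.0]
contact_force: [0.2, 0.5, -1.6]
gripper_width: 0.288
```

```bash
python3 -c "
from h import *
need(.5218,-.4095,.16)"
```

```text
t 4.37 eef [0.5337 0.3858 0.0221] shift cm [ -1.19 -79.53  13.79] turn deg [-0.03  0.04 -0.07] F [ 0.2  0.5 -1.6] w 0.288
```

{"method": "send_rows", "body": {"motion": "0 0 0.5 0 0 0 1;0 0 2 0 0 0 1;0 0 3 0 0 0 1;0 0 3 0 0 0 1;0 -1 3 0 0 0 1;0 -2 2 0 0 0 1;0 -3 0 0 0 0 1;0 -3.5 0 0 0 0 1;0 -3.5 0 0 0 0 1;0 -3.5 0 0 0 0 1;0 -3.5 0 0 0 0 1;0 -3.5 0 0 0 0 1"}}

```text
t: 5.37
eef_pos: [0.5264, 0.1518, 0.1643]
tool_rot: [-0.001, 0.219, 0.976, 0.002]
contact_force: [1.2, -0.8, -2.1]
gripper_width: 0.285
```

```bash
python3 -c "
from h import *
need(.5218,-.4095,.16)"
```

```text
t 5.37 eef [0.5264 0.1518 0.1643] shift cm [ -0.46 -56.13  -0.43] turn deg [-0.25 -0.07 -1.1 ] F [ 1.2 -0.8 -2.1] w 0.285
```

{"method": "send_rows", "body": {"motion": "0 -3.5 0 0 0 -0.3 1;0 -3.5 0 0 0 -0.3 1;0 -3.5 0 0 0 -0.3 1;0 -3.5 0 0 0 -0.2 1;0 -3.5 0 0 0 0 1;0 -3.5 0 0 0 0 1;0 -3.5 0 0 0 0 1;0 -3.5 0 0 0 0 1;0 -3.5 0 0 0 0 1;0 -3.5 0 0 0 0 1;0 -3.5 0 0 0 0 1;0 -3.5 0 0 0 0 1;0 -3.5 0 0 0 0 1;0 -3 0 0 0 0 1;0 -2 0 0 0 0 1;0 -1 0 0 0 0 1;0 0 0 0 0 0 1;0 0 0 0 0 0 1"}}

```text
t: 6.87
eef_pos: [0.5138, -0.3978, 0.1687]
tool_rot: [-0.001, 0.234, 0.972, 0.001]
contact_force: [-0.3, -0.5, -1.3]
gripper_width: 0.284
```

```bash
python3 -c "
from h import *
need(.5218,-.4095,.10)"
```

```text
t 6.87 eef [ 0.5138 -0.3978  0.1687] shift cm [ 0.8  -1.17 -6.87] turn deg [-0.17 -0.1   0.69] F [-0.3 -0.5 -1.3] w 0.284
```

{"method": "send_rows", "body": {"motion": "0.4 -0.6 -2 0 0 0.4 1;0.4 -0.5 -2.3 0 0 0.3 1;0 0 -2 0 0 0 1;0 0 -0.5 0 0 0 1;0 0 0 0 0 0 1;0 0 0 0 0 0 1"}}

```text
t: 7.37
eef_pos: [0.5267, -0.3968, 0.1002]
tool_rot: [-0.001, 0.222, 0.975, 0.005]
contact_force: [-0.4, -0.1, -1.9]
gripper_width: 0.286
```

Run:
```python
from h import *
need(.5218,-.4095,.0705)
for n in("top","scene","wrist"):
    im=read_camera(n)
    if n!="wrist":
        p=proj(n,[.5218,-.4095,.05])[0].astype(int);a=max(p[0]-80,0);im=cv2.resize(im[p[1]-60:p[1]+60,a:a+160],(640,480),interpolation=cv2.INTER_CUBIC)
    cv2.imwrite(f"pics/p1{n}.png",cv2.cvtColor(im,cv2.COLOR_RGB2BGR))
```

```text
t 7.37 eef [ 0.5267 -0.3968  0.1002] shift cm [-0.49 -1.27 -2.97] turn deg [-0.56  0.07 -0.73] F [-0.4 -0.1 -1.9] w 0.286
```

View pics/p1wrist.png

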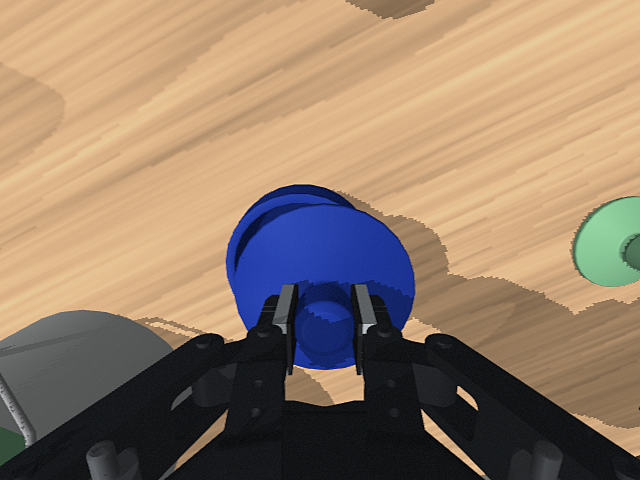

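View pics/p1scene.png

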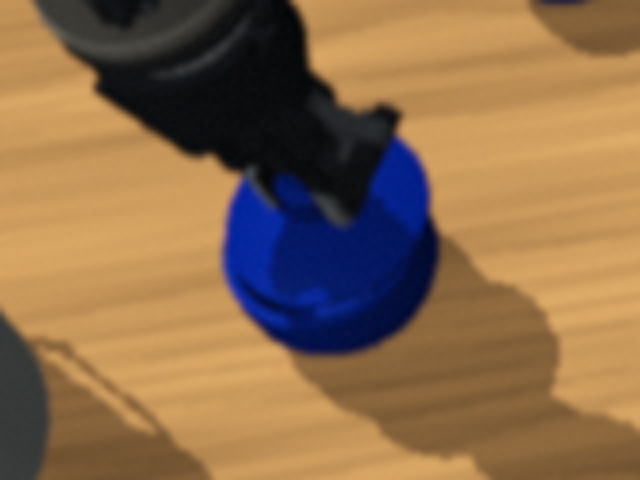

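The lid is held level, and it hangs about 13 mm short of the jar centre, as the pose says. I'll centre it and then lower.

{"method": "send_rows", "body": {"motion": "-0.2 -0.6 0 -0.3 0 -0.4 1;-0.2 -0.6 0 -0.2 0 -0.3 1;0 0 0 0 0 0 1;0 0 0 0 0 0 1"}}

```text
t: 7.85
eef_pos: [0.5238, -0.413, 0.105]
tool_rot: [0.004, 0.229, 0.973, -0.002]
contact_force: [0.8, -0.3, -1.7]
gripper_width: 0.284
```

```bash
python3 -c "
from h import *
need(.5218,-.4095,.0705)"
```

```text
t 7.85 eef [ 0.5238 -0.413   0.105 ] shift cm [-0.2   0.35 -3.45] turn deg [0.3  0.44 0.13] F [ 0.8 -0.3 -1.7] w 0.284
```

{"method": "send_rows", "body": {"motion": "-0.2 0.3 -1 0.3 0.4 0.1 1;0 0 -1 0 0 0 1;0 0 0 0 0 0 1;0 0 0 0 0 0 1"}}

```text
t: 8.18
eef_pos: [0.5212, -0.4104, 0.0832]
tool_rot: [0.0, 0.229, 0.973, 0.0]
contact_force: [-0.7, -0.3, -0.7]
gripper_width: 0.284
```

```bash
python3 -c "
from h import *
need(.5218,-.4095,.0705)"
```

```text
t 8.18 eef [ 0.5212 -0.4104  0.0832] shift cm [ 0.06  0.09 -1.27] turn deg [-0.01  0.03  0.09] F [-0.7 -0.3 -0.7] w 0.284
```

{"method": "send_rows", "body": {"motion": "0.1 0.1 -0.4 0 0 0 1;0 0 -0.4 0 0 0 1;0 0 -0.3 0 0 0 1;0 0 0 0 0 0 1;0 0 0 0 0 0 1"}}

```text
t: 8.6
eef_pos: [0.5223, -0.4086, 0.07]
tool_rot: [-0.001, 0.228, 0.974, 0.0]
contact_force: [-1.6, 0.2, 2.5]
gripper_width: 0.284
```

```bash
python3 -c "
from h import *
need(.5218,-.4095,.0705)"
```

```text
t 8.6 eef [ 0.5223 -0.4086  0.07  ] shift cm [-0.05 -0.09  0.05] turn deg [-0.06 -0.05  0.05] F [-1.6  0.2  2.5] w 0.284
```

The contact force turns up at z 0.070, which is the height expected for a fully seated lid. Releasing.

{"method": "send_rows", "body": {"motion": "0 0 0 0 0 0 0.6;0 0 0 0 0 0 0.5;0 0 0 0 0 0 0.3;0 0 0 0 0 0 0.2;0 0 0 0 0 0 0.1;0 0 1 0 0 0 0;0 0 2 0 0 0 0;0 0 3 0 0 0 0;0 0 3 0 0 0 0;0.5 1 2 0 0 0 0;1 2 0 0 0 0 0;1 3 0 0 0 0 0;1 3 0 0 0 0 0;1 3 0 0 0 0 0;1 3 0 0 0 0 0;1 3 0 0 0 0 0;1 1 0 0 0 0 0;0 0 0 0 0 0 0"}}

```text
t: 10.1
eef_pos: [0.5986, -0.2157, 0.2002]
tool_rot: [0.007, 0.233, 0.972, -0.002]
contact_force: [0.4, -0.2, 0.7]
gripper_width: 1.001
```

```bash
cat > after.py <<'E'
from fit import *
def seated(lid,jar,g,z):
    # measure lid silhouette shifted up
    import fit
    m0=model(lid); fit.model=lambda n:(model_lid(m0,z))
def look(tag,g):
    t=[]
    for n in("top","scene"):
        im=read_camera(n);p=proj(n,[*g,.06])[0].astype(int);a=max(p[0]-40,0)
        t.append(cv2.resize(im[p[1]-40:p[1]+40,a:a+80],(390,390),interpolation=cv2.INTER_CUBIC))
    cv2.imwrite(f"pics/{tag}.png",cv2.cvtColor(np.hstack(t),cv2.COLOR_RGB2BGR))
E
python3 -c "
from after import *
look('a1',(.5218,-.4095)); need(.623,-.1965,.10)"
```

```text
t 10.2 eef [ 0.5965 -0.2193  0.1999] shift cm [ 2.65  2.28 -9.99] turn deg [0.43 0.62 0.82] F [-0.9 -0.2 -0.2] w 1.001
```

View pics/a1.png

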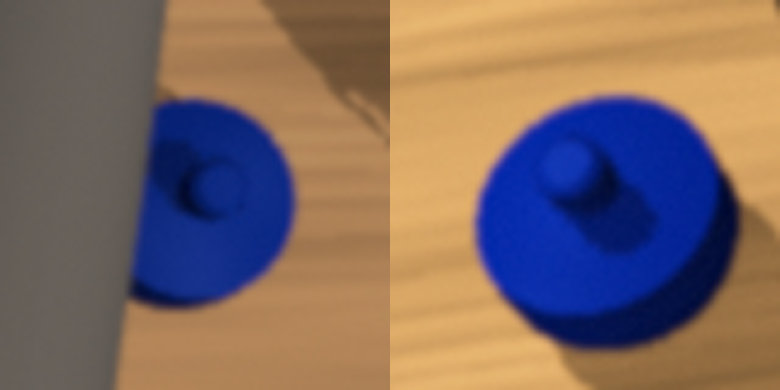

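The blue large lid sits flush and centred on its jar, with a uniform rim in the scene view. Next is the small green lid.

{"method": "send_rows", "body": {"motion": "0.9 0.8 -2 0.2 0.3 0.4 0;0.9 0.8 -3 0.2 0.3 0.4 0;0.8 0.7 -3 0 0 0 0;0 0 -2 0 0 0 0;0 0 0 0 0 0 0;0 0 0 0 0 0 0"}}

```text
t: 10.7
eef_pos: [0.6185, -0.2143, 0.1006]
tool_rot: [0.003, 0.238, 0.971, -0.005]
contact_force: [0.2, -0.4, 0.1]
gripper_width: 1.001
```

```bash
python3 -c "
from h import *
need(.623,-.1965,.055)"
```

```text
t 10.7 eef [ 0.6185 -0.2143  0.1006] shift cm [ 0.45  1.78 -4.56] turn deg [0.61 0.18 1.13] F [ 0.2 -0.4  0.1] w 1.001
```

{"method": "send_rows", "body": {"motion": "0.2 0.9 0 0.3 0 0.6 0;0.2 0.9 -1.5 0.3 0 0.5 0;0 0 -1.5 0 0 0 0;0 0 -1.5 0 0 0 0;0 0 0 0 0 0 0;0 0 0 0 0 0 0"}}

```text
t: 11.2
eef_pos: [0.625, -0.2002, 0.0605]
tool_rot: [0.007, 0.23, 0.973, 0.0]
contact_force: [0.3, -0.3, 0.9]
gripper_width: 1.001
```

```bash
python3 -c "
from h import *
need(.623,-.1965,.0225)"
```

```text
t 11.2 eef [ 0.625  -0.2002  0.0605] shift cm [-0.2   0.37 -3.8 ] turn deg [0.15 0.77 0.26] F [ 0.3 -0.3  0.9] w 1.001
```

{"method": "send_rows", "body": {"motion": "-0.2 0.3 -1 0.2 0.7 0.2 0;0 0 -1 0 0 0 0;0 0 -1 0 0 0 0;0 0 0 0 0 0 0;0 0 0 0 0 0 0"}}

```text
t: 11.62
eef_pos: [0.6248, -0.1968, 0.0306]
tool_rot: [0.002, 0.228, 0.974, 0.001]
contact_force: [0.0, -0.7, -0.1]
gripper_width: 0.998
```

```bash
python3 -c "
from h import *
need(.623,-.1965,.0225)"
```

```text
t 11.62 eef [ 0.6248 -0.1968  0.0306] shift cm [-0.18  0.03 -0.81] turn deg [-0.04  0.26 -0.01] F [ 0.  -0.7 -0.1] w 0.998
```

{"method": "send_rows", "body": {"motion": "-0.2 0 -0.4 0 0.2 0 0;0 0 -0.4 0 0 0 0;0 0 0 0 0 0 0;0 0 0 0 0 0 0.3;0 0 0 0 0 0 0.7;0 0 0 0 0 0 1;0 0 0 0 0 0 1;0 0 0 0 0 0 1;0 0 0 0 0 0 1;0 0 0 0 0 0 1"}}

```text
t: 12.45
eef_pos: [0.6231, -0.1974, 0.0229]
tool_rot: [0.001, 0.228, 0.974, 0.0]
contact_force: [0.2, 0.1, -0.3]
gripper_width: 0.281
```

```bash
python3 -c "
from h import *
need(.344,.2967,.16)"
```

```text
t 12.45 eef [ 0.6231 -0.1974  0.0229] shift cm [-27.91  49.41  13.71] turn deg [-0.01  0.13  0.03] F [ 0.2  0.1 -0.3] w 0.281
```

{"method": "send_rows", "body": {"motion": "0 0 0.5 0 0 0 1;0 0 2 0 0 0 1;0 0 3 0 0 0 1;0 0 3 0 0 0 1;0 0 3 0 0 0 1;-0.5 0.9 2 0 0 0 1;-1.5 2.7 0 0 0 0 1;-1.5 2.7 0 0 0 0 1;-1.5 2.7 0 0 0 0 1;-1.5 2.7 0 0 0 0 1;-1.5 2.7 0 0 0 0 1;-1.5 2.7 0 0 0 0 1;-1.5 2.7 0 0 0 0 1"}}

```text
t: 13.53
eef_pos: [0.5078, -0.0011, 0.1683]
tool_rot: [0.004, 0.235, 0.972, -0.001]
contact_force: [0.2, 0.8, -0.5]
gripper_width: 0.289
```

```bash
python3 -c "
from h import *
need(.344,.2967,.16)"
```

```text
t 13.53 eef [ 0.5078 -0.0011  0.1683] shift cm [-16.38  29.78  -0.83] turn deg [0.19 0.44 0.82] F [ 0.2  0.8 -0.5] w 0.289
```

{"method": "send_rows", "body": {"motion": "-1.5 2.7 0 0 0.2 0.4 1;-1.5 2.7 0 0 0.2 0.4 1;-1.5 2.7 0 0 0 0 1;-1.5 2.7 0 0 0 0 1;-1.5 2.7 0 0 0 0 1;-1.5 2.7 0 0 0 0 1;-1.5 2.7 0 0 0 0 1;-1.5 2.7 0 0 0 0 1;-1.5 2.7 0 0 0 0 1;-1.5 2.5 0 0 0 0 1;-0.8 1.5 0 0 0 0 1;-0.4 0.8 0 0 0 0 1;0 0 0 0 0 0 1;0 0 0 0 0 0 1"}}

```text
t: 14.7
eef_pos: [0.3317, 0.3076, 0.1749]
tool_rot: [0.003, 0.224, 0.975, 0.003]
contact_force: [0.0, -0.2, -1.6]
gripper_width: 0.281
```

```bash
python3 -c "
from h import *
need(.344,.2967,.10)"
```

```text
t 14.7 eef [0.3317 0.3076 0.1749] shift cm [ 1.23 -1.09 -7.49] turn deg [-0.19  0.44 -0.48] F [ 0.  -0.2 -1.6] w 0.281
```

{"method": "send_rows", "body": {"motion": "0.6 -0.5 -1.5 0 0.2 -0.3 1;0.6 -0.5 -2 0 0.2 -0.2 1;0 0 -2 0 0 0 1;0 0 -1.5 0 0 0 1;0 0 0 0 0 0 1;0 0 0 0 0 0 1"}}

```text
t: 15.2
eef_pos: [0.3506, 0.2894, 0.1043]
tool_rot: [0.002, 0.235, 0.972, 0.002]
contact_force: [-0.4, 0.4, -1.4]
gripper_width: 0.282
```

```bash
python3 -c "
from h import *
need(.344,.2967,.085)"
```

```text
t 15.2 eef [0.3506 0.2894 0.1043] shift cm [-0.66  0.73 -1.93] turn deg [-0.16  0.3   0.77] F [-0.4  0.4 -1.4] w 0.282
```

{"method": "send_rows", "body": {"motion": "-0.3 0.4 -0.6 -0.1 0.2 0.4 1;-0.3 0.3 -0.6 0 0.1 0.3 1;0 0 -0.5 0 0 0 1;0 0 0 0 0 0 1;0 0 0 0 0 0 1"}}

```text
t: 15.62
eef_pos: [0.3463, 0.2967, 0.0884]
tool_rot: [0.001, 0.229, 0.973, 0.002]
contact_force: [-0.1, 0.4, -0.4]
gripper_width: 0.286
```

Run:
```python
from h import *
need(.344,.2967,.065)
im=read_camera("wrist");cv2.imwrite("pics/w2.png",cv2.cvtColor(im,cv2.COLOR_RGB2BGR))
```

```text
t 15.62 eef [0.3463 0.2967 0.0884] shift cm [-0.23 -0.   -2.34] turn deg [-0.19  0.15  0.17] F [-0.1  0.4 -0.4] w 0.286
```

View pics/w2.png

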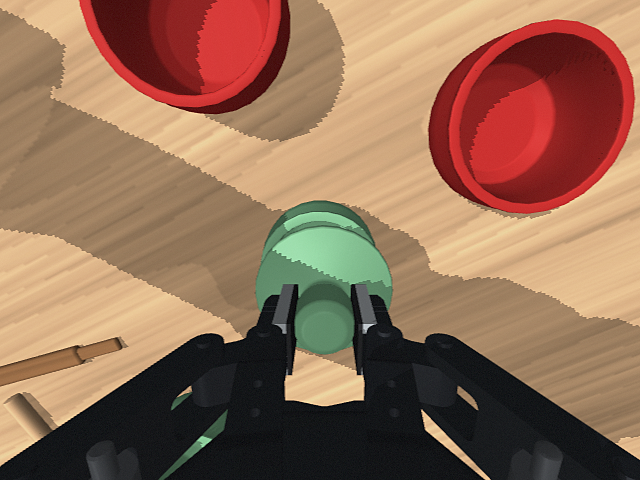

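The small green lid is above the small green jar, and both red jars are well clear. Lowering.

{"method": "send_rows", "body": {"motion": "-0.2 0 -0.6 -0.2 0.1 0.2 1;0 0 -0.5 0 0 0 1;0 0 0 0 0 0 1;0 0 0 0 0 0 1"}}

```text
t: 16.0
eef_pos: [0.3443, 0.2973, 0.077]
tool_rot: [0.001, 0.227, 0.974, 0.0]
contact_force: [0.4, 0.4, -1.4]
gripper_width: 0.284
```

```bash
python3 -c "
from h import *
need(.344,.2967,.065)"
```

```text
t 16.0 eef [0.3443 0.2973 0.077 ] shift cm [-0.03 -0.06 -1.2 ] turn deg [-0.03  0.09 -0.09] F [ 0.4  0.4 -1.4] w 0.284
```

{"method": "send_rows", "body": {"motion": "0 -0.1 -0.4 0 0.1 0 1;0 0 -0.4 0 0 0 1;0 0 -0.3 0 0 0 1;0 0 0 0 0 0 1;0 0 0 0 0 0 1"}}

```text
t: 16.42
eef_pos: [0.3444, 0.2961, 0.0647]
tool_rot: [-0.0, 0.227, 0.974, 0.0]
contact_force: [-0.4, 0.1, 2.0]
gripper_width: 0.285
```

```bash
python3 -c "
from h import *
need(.344,.2967,.065)"
```

```text
t 16.42 eef [0.3444 0.2961 0.0647] shift cm [-0.04  0.06  0.03] turn deg [-0.03 -0.02 -0.08] F [-0.4  0.1  2. ] w 0.285
```

{"method": "send_rows", "body": {"motion": "0 0 0 0 0 0 0.6;0 0 0 0 0 0 0.5;0 0 0 0 0 0 0.3;0 0 0 0 0 0 0.2;0 0 0 0 0 0 0.1;0 0 1 0 0 0 0;0 0 2 0 0 0 0;0 0 3 0 0 0 0;0 0 3 0 0 0 0;1 -0.5 1 0 0 0 0;2.7 -1.2 0 0 0 0 0;2.7 -1.2 0 0 0 0 0;2.7 -1.2 0 0 0 0 0;2.7 -1.2 0 0 0 0 0;2.7 -1.2 0 0 0 0 0;2.7 -1.2 0 0 0 0 0;2.7 -1.2 0 0 0 0 0;2 -1 0 0 0 0 0;0 0 0 0 0 0 0;0 0 0 0 0 0 0"}}

```text
t: 18.08
eef_pos: [0.5721, 0.1912, 0.1839]
tool_rot: [0.003, 0.224, 0.975, 0.004]
contact_force: [-0.4, 0.7, -0.3]
gripper_width: 1.003
```

```bash
python3 -c "
from after import *
look('a2',(.344,.2967)); need(.603,.182,.055)"
```

```text
t 18.18 eef [0.5713 0.1917 0.1839] shift cm [  3.17  -0.97 -12.89] turn deg [-0.37  0.48 -0.53] F [-0.2 -0.4 -0.2] w 0.999
```

View pics/a2.png

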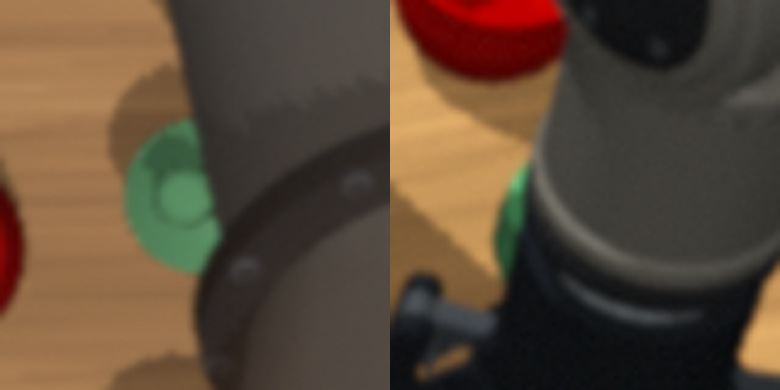

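The small green lid is on its jar, partly hidden by the arm, and I'll recheck it at the end. The large green lid comes next.

{"method": "send_rows", "body": {"motion": "1 -0.3 -2 -0.2 0.2 -0.3 0;1 -0.3 -3 -0.2 0.2 -0.2 0;1 -0.3 -3 0 0 0 0;0 0 -2.5 0 0 0 0;0 0 -1 0 0 0 0;0 0 0 0 0 0 0;0 0 0 0 0 0 0"}}

```text
t: 18.77
eef_pos: [0.5961, 0.1913, 0.0697]
tool_rot: [0.0, 0.222, 0.975, 0.003]
contact_force: [0.5, -0.7, 0.4]
gripper_width: 0.997
```

```bash
python3 -c "
from h import *
need(.603,.182,.055)"
```

```text
t 18.77 eef [0.5961 0.1913 0.0697] shift cm [ 0.69 -0.93 -1.47] turn deg [-0.36  0.13 -0.7 ] F [ 0.5 -0.7  0.4] w 0.997
```

{"method": "send_rows", "body": {"motion": "0.3 -0.5 0 -0.2 0.1 -0.4 0;0.4 -0.4 -0.7 -0.1 0 -0.3 0;0 0 -0.7 0 0 0 0;0 0 0 0 0 0 0;0 0 0 0 0 0 0"}}

```text
t: 19.18
eef_pos: [0.606, 0.1837, 0.0606]
tool_rot: [0.003, 0.228, 0.974, 0.003]
contact_force: [0.3, 0.2, -0.5]
gripper_width: 0.999
```

```bash
python3 -c "
from h import *
need(.603,.182,.0225)"
```

```text
t 19.18 eef [0.606  0.1837 0.0606] shift cm [-0.3  -0.17 -3.81] turn deg [-0.24  0.46 -0.03] F [ 0.3  0.2 -0.5] w 0.999
```

{"method": "send_rows", "body": {"motion": "-0.3 -0.2 -1 -0.2 0.4 0 0;0 0 -1 0 0 0 0;0 0 -1 0 0 0 0;0 0 0 0 0 0 0;0 0 0 0 0 0 0"}}

```text
t: 19.6
eef_pos: [0.6026, 0.1816, 0.0276]
tool_rot: [0.0, 0.228, 0.974, 0.0]
contact_force: [0.7, 0.7, 0.5]
gripper_width: 1.003
```

```bash
python3 -c "
from h import *
need(.603,.182,.0225)"
```

```text
t 19.6 eef [0.6026 0.1816 0.0276] shift cm [ 0.04  0.04 -0.51] turn deg [-0.04  0.03 -0.02] F [0.7 0.7 0.5] w 1.003
```

{"method": "send_rows", "body": {"motion": "0 0 -0.4 0 0 0 0;0 0 -0.1 0 0 0 0;0 0 0 0 0 0 0;0 0 0 0 0 0 0.3;0 0 0 0 0 0 0.7;0 0 0 0 0 0 1;0 0 0 0 0 0 1;0 0 0 0 0 0 1;0 0 0 0 0 0 1;0 0 0 0 0 0 1"}}

```text
t: 20.43
eef_pos: [0.603, 0.1819, 0.0227]
tool_rot: [0.001, 0.228, 0.974, 0.001]
contact_force: [-0.8, 0.0, -1.7]
gripper_width: 0.285
```

```bash
python3 -c "
from h import *
need(.4465,.141,.13)"
```

```text
t 20.43 eef [0.603  0.1819 0.0227] shift cm [-15.65  -4.09  10.73] turn deg [-0.06  0.08 -0.03] F [-0.8  0.  -1.7] w 0.285
```

{"method": "send_rows", "body": {"motion": "0 0 0.5 0 0 0 1;0 0 2 0 0 0 1;0 0 3 0 0 0 1;0 0 3 0 0 0 1;0 0 2 0 0 0 1;-1 -0.3 0 0 0 0 1;-2.5 -0.7 0 0 0 0 1;-2.5 -0.7 0 0 0 0 1;-2.5 -0.7 0 0 0 0 1;-2.5 -0.7 0 0 0 0 1;-2 -0.5 0 0 0 0 1;-1.5 -0.3 0 0 0 0 1;0 0 0 0 0 0 1;0 0 0 0 0 0 1"}}

```text
t: 21.6
eef_pos: [0.441, 0.1365, 0.1267]
tool_rot: [-0.004, 0.228, 0.974, -0.003]
contact_force: [-0.8, 0.1, -1.8]
gripper_width: 0.288
```

```bash
python3 -c "
from h import *
need(.4465,.141,.09)"
```

```text
t 21.6 eef [0.441  0.1365 0.1267] shift cm [ 0.55  0.45 -3.67] turn deg [ 0.21 -0.54 -0.04] F [-0.8  0.1 -1.8] w 0.288
```

{"method": "send_rows", "body": {"motion": "0.3 0.3 -1 0.1 -0.3 0 1;0.2 0.2 -1 0.1 -0.2 0 1;0 0 -1 0 0 0 1;0 0 0 0 0 0 1;0 0 0 0 0 0 1"}}

```text
t: 22.02
eef_pos: [0.4482, 0.1421, 0.0951]
tool_rot: [0.001, 0.228, 0.974, 0.0]
contact_force: [0.6, 0.4, -0.7]
gripper_width: 0.284
```

Run:
```python
from h import *
need(.4465,.141,.0705)
im=read_camera("wrist");cv2.imwrite("pics/w3.png",cv2.cvtColor(im,cv2.COLOR_RGB2BGR))
```

```text
t 22.02 eef [0.4482 0.1421 0.0951] shift cm [-0.17 -0.11 -2.46] turn deg [-0.03  0.1  -0.03] F [ 0.6  0.4 -0.7] w 0.284
```

View pics/w3.png

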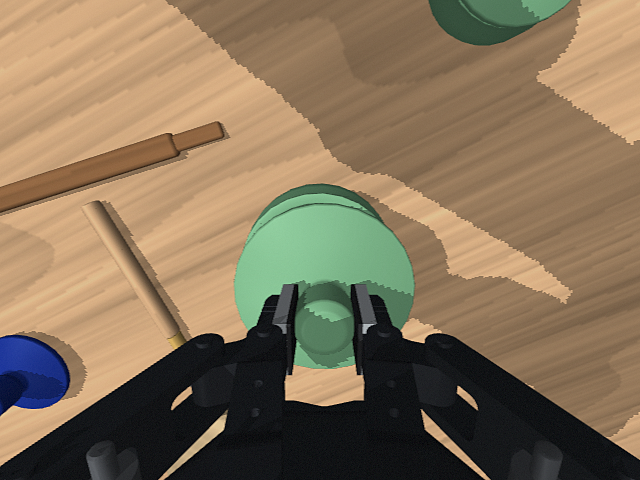

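The large green lid hangs level and symmetric above the large green jar. Lowering.

{"method": "send_rows", "body": {"motion": "-0.2 -0.1 -0.7 0 0.1 0 1;0 0 -0.5 0 0 0 1;0 0 0 0 0 0 1;0 0 0 0 0 0 1"}}

```text
t: 22.4
eef_pos: [0.4473, 0.1413, 0.083]
tool_rot: [0.001, 0.228, 0.974, 0.001]
contact_force: [0.2, 0.8, -0.1]
gripper_width: 0.285
```

```bash
python3 -c "
from h import *
need(.4465,.141,.0707)"
```

```text
t 22.4 eef [0.4473 0.1413 0.083 ] shift cm [-0.08 -0.03 -1.23] turn deg [-0.08  0.1  -0.  ] F [ 0.2  0.8 -0.1] w 0.285
```

{"method": "send_rows", "body": {"motion": "-0.1 0 -0.4 0 0.1 0 1;0 0 -0.4 0 0 0 1;0 0 -0.3 0 0 0 1;0 0 0 0 0 0 1;0 0 0 0 0 0 1"}}

```text
t: 22.82
eef_pos: [0.4464, 0.1413, 0.0711]
tool_rot: [0.0, 0.228, 0.974, 0.001]
contact_force: [-0.4, 0.8, -1.3]
gripper_width: 0.286
```

```bash
python3 -c "
from h import *
need(.4465,.141,.0705)"
```

```text
t 22.82 eef [0.4464 0.1413 0.0711] shift cm [ 0.01 -0.03 -0.06] turn deg [-0.1   0.03 -0.  ] F [-0.4  0.8 -1.3] w 0.286
```

Nothing touches yet, so I'll go 1 mm further down before releasing.

{"method": "send_rows", "body": {"motion": "0 0 -0.1 0 0 0 1;0 0 0 0 0 0 1;0 0 0 0 0 0 1"}}

```text
t: 23.07
eef_pos: [0.4467, 0.1415, 0.0707]
tool_rot: [0.0, 0.228, 0.974, 0.001]
contact_force: [-0.6, -0.3, -1.5]
gripper_width: 0.286
```

{"method": "send_rows", "body": {"motion": "0 0 -0.1 0 0 0 1;0 0 0 0 0 0 1;0 0 0 0 0 0 0.6;0 0 0 0 0 0 0.5;0 0 0 0 0 0 0.3;0 0 0 0 0 0 0.2;0 0 0 0 0 0 0.1;0 0 1 0 0 0 0;0 0 2 0 0 0 0;0 0 3 0 0 0 0;0 -1 2 0 0 0 0;0 -3 0 0 0 0 0;0 -3 0 0 0 0 0;0 -3 0 0 0 0 0;0 -3 0 0 0 0 0;0 -3 0 0 0 0 0;0 -3 0 0 0 0 0;0 -2.5 0 0 0 0 0;0 0 0 0 0 0 0;0 0 0 0 0 0 0"}}

```text
t: 24.73
eef_pos: [0.4474, -0.0809, 0.1644]
tool_rot: [0.006, 0.226, 0.974, 0.004]
contact_force: [0.2, 0.4, 0.4]
gripper_width: 0.999
```

```bash
python3 -c "
from after import *
look('a3',(.4465,.141)); need(.4375,-.123,.06)"
```

```text
t 24.83 eef [ 0.4476 -0.0798  0.1643] shift cm [ -1.01  -4.32 -10.43] turn deg [-0.32  0.74 -0.38] F [ 0.3  0.2 -0.8] w 0.998
```

View pics/a3.png

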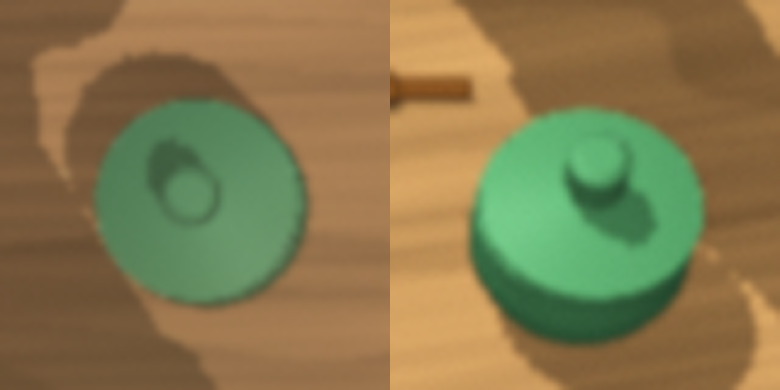

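The large green lid sits flush and centred on its jar. The small blue lid is last.

{"method": "send_rows", "body": {"motion": "-0.5 -2.2 -1 -0.2 0.4 -0.2 0;-0.5 -2.2 -2.5 -0.1 0.3 -0.2 0;0 0 -3 0 0 0 0;0 0 -2.5 0 0 0 0;0 0 0 0 0 0 0;0 0 0 0 0 0 0"}}

```text
t: 25.33
eef_pos: [0.4416, -0.1168, 0.0742]
tool_rot: [0.003, 0.221, 0.975, 0.002]
contact_force: [1.1, -1.0, -0.2]
gripper_width: 0.998
```

```bash
python3 -c "
from h import *
need(.4375,-.123,.055)"
```

```text
t 25.33 eef [ 0.4416 -0.1168  0.0742] shift cm [-0.41 -0.62 -1.92] turn deg [-0.19  0.41 -0.83] F [ 1.1 -1.  -0.2] w 0.998
```

{"method": "send_rows", "body": {"motion": "-0.2 -0.3 -0.5 -0.1 0.2 -0.4 0;-0.2 -0.3 -0.8 -0.1 0.2 -0.4 0;0 0 -0.5 0 0 0 0;0 0 0 0 0 0 0;0 0 0 0 0 0 0"}}

```text
t: 25.75
eef_pos: [0.4405, -0.1206, 0.0585]
tool_rot: [0.003, 0.226, 0.974, 0.001]
contact_force: [0.0, 0.6, -0.2]
gripper_width: 1.0
```

```bash
python3 -c "
from h import *
need(.4375,-.123,.0225)"
```

```text
t 25.75 eef [ 0.4405 -0.1206  0.0585] shift cm [-0.3  -0.24 -3.6 ] turn deg [-0.02  0.3  -0.25] F [ 0.   0.6 -0.2] w 1.0
```

{"method": "send_rows", "body": {"motion": "-0.3 -0.2 -1 0 0.3 -0.2 0;0 0 -1 0 0 0 0;0 0 -0.9 0 0 0 0;0 0 0 0 0 0 0;0 0 0 0 0 0 0"}}

```text
t: 26.17
eef_pos: [0.438, -0.1228, 0.0273]
tool_rot: [0.001, 0.228, 0.974, 0.0]
contact_force: [0.3, -0.2, 0.3]
gripper_width: 1.001
```

```bash
python3 -c "
from h import *
need(.4375,-.123,.0225)"
```

```text
t 26.17 eef [ 0.438  -0.1228  0.0273] shift cm [-0.05 -0.02 -0.48] turn deg [-0.02  0.09 -0.02] F [ 0.3 -0.2  0.3] w 1.001
```

{"method": "send_rows", "body": {"motion": "0 0 -0.4 0 0.1 0 0;0 0 -0.1 0 0 0 0;0 0 0 0 0 0 0;0 0 0 0 0 0 0.3;0 0 0 0 0 0 0.7;0 0 0 0 0 0 1;0 0 0 0 0 0 1;0 0 0 0 0 0 1;0 0 0 0 0 0 1;0 0 0 0 0 0 1"}}

```text
t: 27.0
eef_pos: [0.4384, -0.1229, 0.0222]
tool_rot: [0.0, 0.228, 0.974, 0.0]
contact_force: [-0.3, 0.1, -1.0]
gripper_width: 0.286
```

```bash
python3 -c "
from h import *
need(.357,-.2965,.13)"
```

```text
t 27.0 eef [ 0.4384 -0.1229  0.0222] shift cm [ -8.14 -17.36  10.78] turn deg [-0.02  0.02 -0.02] F [-0.3  0.1 -1. ] w 0.286
```

{"method": "send_rows", "body": {"motion": "0 0 0.5 0 0 0 1;0 0 2 0 0 0 1;0 0 3 0 0 0 1;0 0 3 0 0 0 1;0 0 2 0 0 0 1;-0.5 -1 0 0 0 0 1;-1.3 -2.7 0 0 0 0 1;-1.3 -2.7 0 0 0 0 1;-1.3 -2.7 0 0 0 0 1;-1.3 -2.7 0 0 0 0 1;-1.3 -2.7 0 0 0 0 1;-1 -2 0 0 0 0 1;0 0 0 0 0 0 1;0 0 0 0 0 0 1"}}

```text
t: 28.17
eef_pos: [0.347, -0.2952, 0.1304]
tool_rot: [-0.002, 0.227, 0.974, -0.0]
contact_force: [0.6, -0.1, -1.1]
gripper_width: 0.289
```

```bash
python3 -c "
from h import *
need(.357,-.2965,.088)"
```

```text
t 28.17 eef [ 0.347  -0.2952  0.1304] shift cm [ 1.   -0.13 -4.24] turn deg [-0.03 -0.22 -0.16] F [ 0.6 -0.1 -1.1] w 0.289
```

{"method": "send_rows", "body": {"motion": "0.5 -0.1 -1 0 -0.1 -0.1 1;0.5 0 -1.2 0 -0.1 0 1;0 0 -1.2 0 0 0 1;0 0 0 0 0 0 1;0 0 0 0 0 0 1"}}

```text
t: 28.58
eef_pos: [0.3562, -0.294, 0.0937]
tool_rot: [-0.001, 0.227, 0.974, 0.001]
contact_force: [1.0, 0.6, -1.5]
gripper_width: 0.283
```

Run:
```python
from h import *
need(.357,-.2965,.0645)
im=read_camera("wrist");cv2.imwrite("pics/w4.png",cv2.cvtColor(im,cv2.COLOR_RGB2BGR))
```

```text
t 28.58 eef [ 0.3562 -0.294   0.0937] shift cm [ 0.08 -0.25 -2.92] turn deg [-0.15 -0.14 -0.11] F [ 1.   0.6 -1.5] w 0.283
```

View pics/w4.png

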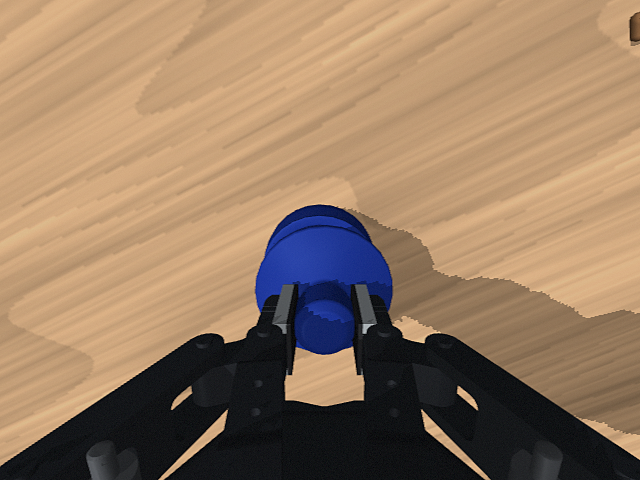

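The small blue lid hangs level over its jar. Lowering.

{"method": "send_rows", "body": {"motion": "0.1 -0.3 -0.7 -0.1 -0.1 -0.1 1;0 0 -0.7 0 0 0 1;0 0 -0.3 0 0 0 1;0 0 0 0 0 0 1;0 0 0 0 0 0 1"}}

```text
t: 29.05
eef_pos: [0.3582, -0.2966, 0.0763]
tool_rot: [0.001, 0.227, 0.974, 0.0]
contact_force: [0.4, -0.1, -0.3]
gripper_width: 0.286
```

```bash
python3 -c "
from h import *
need(.357,-.2965,.0642)"
```

```text
t 29.05 eef [ 0.3582 -0.2966  0.0763] shift cm [-0.12  0.01 -1.21] turn deg [-0.01  0.08 -0.11] F [ 0.4 -0.1 -0.3] w 0.286
```

{"method": "send_rows", "body": {"motion": "-0.1 0 -0.4 0 0.1 0 1;0 0 -0.4 0 0 0 1;0 0 -0.3 0 0 0 1;0 0 0 0 0 0 1;0 0 0 0 0 0 1"}}

```text
t: 29.47
eef_pos: [0.3573, -0.2969, 0.0645]
tool_rot: [0.0, 0.227, 0.974, -0.0]
contact_force: [-0.6, -0.5, -1.1]
gripper_width: 0.288
```

```bash
python3 -c "
from h import *
need(.357,-.2965,.0642)"
```

```text
t 29.47 eef [ 0.3573 -0.2969  0.0645] shift cm [-0.03  0.04 -0.03] turn deg [ 0.    0.   -0.09] F [-0.6 -0.5 -1.1] w 0.288
```

{"method": "send_rows", "body": {"motion": "0 0 -0.1 0 0 0 1;0 0 0 0 0 0 1;0 0 0 0 0 0 0.6;0 0 0 0 0 0 0.5;0 0 0 0 0 0 0.3;0 0 0 0 0 0 0.2;0 0 0 0 0 0 0.1;0 0 1 0 0 0 0;0 0 2 0 0 0 0;0 0 3 0 0 0 0;0 0 3 0 0 0 0;0.5 1 2 0 0 0 0;1.5 3 0 0 0 0 0;1.5 3 0 0 0 0 0;1.5 3 0 0 0 0 0;1.5 3 0 0 0 0 0;1.5 3 0 0 0 0 0;1 3 0 0 0 0 0;0 0 0 0 0 0 0;0 0 0 0 0 0 0"}}

```text
t: 31.13
eef_pos: [0.4495, -0.101, 0.1903]
tool_rot: [0.006, 0.232, 0.973, -0.0]
contact_force: [0.1, 0.5, 0.1]
gripper_width: 1.004
```

Run:
```python
from h import *
need(.4,-.05,.3)
for n in("scene","top"): cv2.imwrite(f"pics/f{n}.png",cv2.cvtColor(read_camera(n),cv2.COLOR_RGB2BGR))
```

```text
t 31.13 eef [ 0.4495 -0.101   0.1903] shift cm [-4.95  5.1  10.97] turn deg [0.2  0.66 0.46] F [0.1 0.5 0.1] w 1.004
```

View pics/fscene.png

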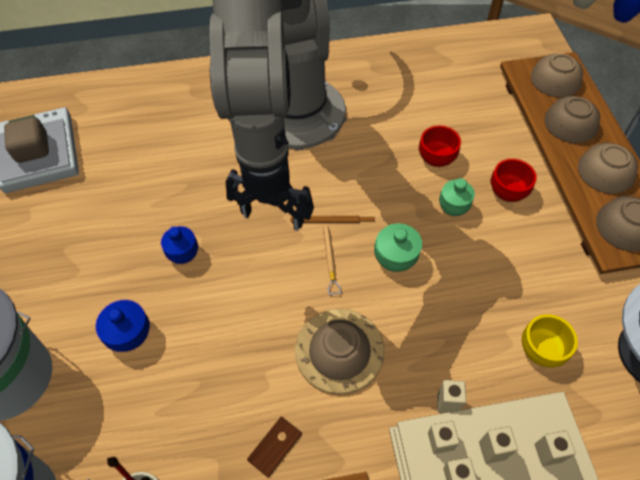

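View pics/ftop.png

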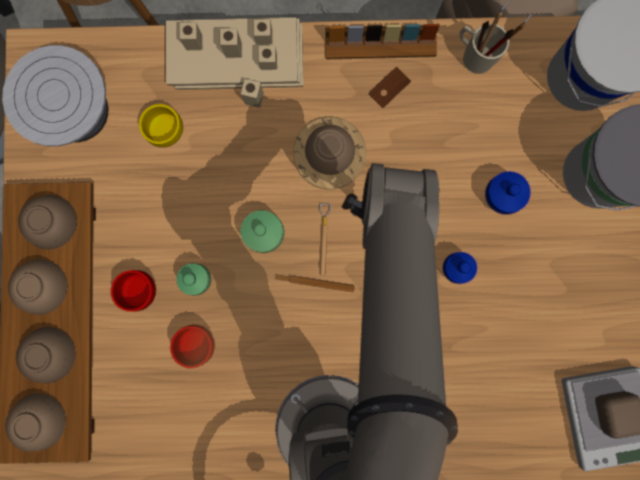

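All four lids are on the right jars, and the bowl (scene 340,350) and jars look unmoved. I'll check the seating numerically by fitting jar and lid together, with the lid's offset and height free, and look at crops.

Run:
```python
from fit import *
ims={c:read_camera(c) for c in("top","scene")};t=[]
ang=np.linspace(0,2*np.pi,72,endpoint=False);D=np.c_[np.cos(ang),np.sin(ang)]
for s,h in(("blue_large",.048),("blue_small",.042),("green_large",.048),("green_small",.042)):
    j,l=model("jar_"+s),model("lid_"+s);g=G["jar_"+s];obs={}
    for c in ims:
        M=cv2.morphologyEx(mask("jar_"+s,ims[c]).astype(np.uint8),cv2.MORPH_OPEN,np.ones((3,3)))
        k,lab,st,ce=cv2.connectedComponentsWithStats(M);p=proj(c,[*g,.04])[0]
        i=min(range(1,k),key=lambda i:np.hypot(*(ce[i]-p))+(1e3 if st[i,4]<200 else 0))
        obs[c]=(np.argwhere(lab==i)[:,::-1]@D.T).max(0)
    def res(x): # jar xy, lid xy, lid z, px bias per cam
        o=[]
        for i,c in enumerate(ims):
            P=np.vstack([proj(c,j+[x[0],x[1],0]),proj(c,l+[x[2],x[3],x[4]])]);o.append((P@D.T).max(0)-obs[c]-x[5+i])
        return np.concatenate(o)
    r=least_squares(res,[*g,*g,h,0,0]);x=r.x
    print(s,"jar",np.round(x[:2],4),"lid-jar mm",np.round((x[2:4]-x[:2])*1e3,1),"z",round(x[4]*1e3,1),"want",h*1e3,"rms",round(np.sqrt(np.mean(r.fun**2)),2))
    for c in ims:
        p=proj(c,[*g,.05])[0].astype(int);t.append(cv2.resize(ims[c][p[1]-30:p[1]+30,p[0]-30:p[0]+30],(195,195),interpolation=cv2.INTER_CUBIC))
cv2.imwrite("pics/fin.png",cv2.cvtColor(np.vstack([np.hstack(t[:4]),np.hstack(t[4:])]),cv2.COLOR_RGB2BGR))
regs=regions_of("bowl","top");print([(np.round(r["point"]),r["conf"]) for r in regs])
```

```text
blue_large jar [ 0.5216 -0.4098] lid-jar mm [1.9 3.4] z 50.8 want 48.0 rms 0.25
blue_small jar [ 0.357  -0.2968] lid-jar mm [1.3 0.9] z 43.7 want 42.0 rms 0.28
green_large jar [0.4461 0.1409] lid-jar mm [2.  1.5] z 52.6 want 48.0 rms 0.31
green_small jar [0.3439 0.2972] lid-jar mm [ 1.4 -1.4] z 45.6 want 42.0 rms 0.33
[(array([332., 148.]), 0.9), (array([192., 280.]), 0.7)]
```

View pics/fin.png

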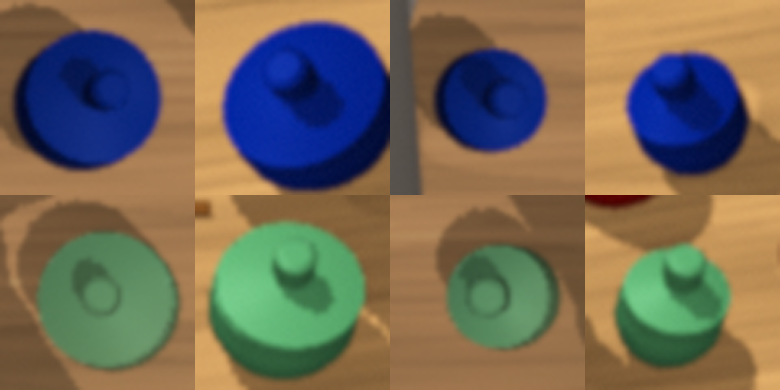

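The fitted heights come out 1.7–4.6 mm high on all four. Both cameras look nearly straight down and my jar profile is approximate, so height is poorly constrained. The tool heights at release are the stronger evidence: each lid was held within about 1 mm of home height before it was let go, with contact of at most about 2.5 N. A flange caught on a rim would have stopped about 8 mm higher with rising force. As one more independent check, I'll compare the knob tops in the pictures against where they should be when seated.

Run:
```python
from h import *
J={"bl":(.5218,-.4095,.048),"gl":(.4465,.141,.048),"bs":(.357,-.2965,.042),"gs":(.344,.2967,.042)};t=[]
for c in("top","scene"):
    im=read_camera(c)
    for n,(x,y,z) in J.items():
        p=proj(c,[x,y,.05])[0].astype(int);o=p-24
        q=cv2.resize(im[o[1]:o[1]+48,o[0]:o[0]+48],(195,195),interpolation=cv2.INTER_CUBIC)
        a=np.linspace(0,6.283,60)
        for r,h in((.0115,.047),(.046 if n[1]=="l" else .035,.012)):
            P=proj(c,np.c_[x+r*np.cos(a),y+r*np.sin(a),0*a+z+h]);P=((P-o+.5)*195/48).astype(np.int32)
            cv2.polylines(q,[P],True,(255,255,0),1)
        t.append(q)
cv2.imwrite("pics/knob.png",cv2.cvtColor(np.vstack([np.hstack(t[:4]),np.hstack(t[4:])]),cv2.COLOR_RGB2BGR))
```

```text
(no output)
```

View pics/knob.png

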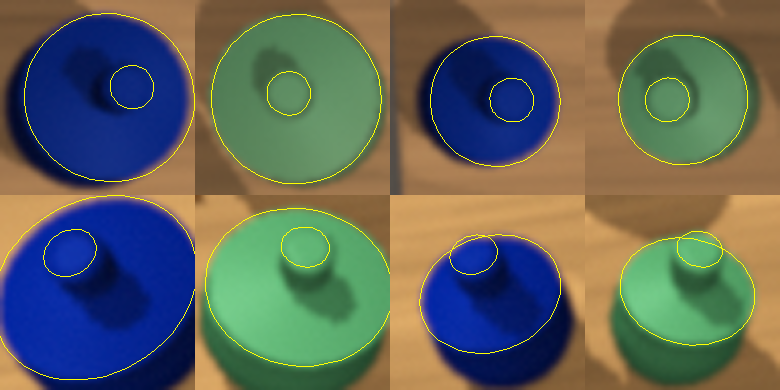

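The outlines predicted for seated, level lids match both the rims and the knob tops of all four lids in both views. Handing in.

```bash
python3 -c "
from h import *
need(.4,-.05,.3); print(hand_in())"
```

```text
t 31.48 eef [ 0.4486 -0.1032  0.1896] shift cm [-4.86  5.32 11.04] turn deg [0.2  0.6  0.76] F [0.6 0.2 0.6] w 1.0
the job is handed in; nothing more can be done
None
```

I put all four lids on the jars of their own glaze and size, and handed the job in at about 31.5 s of the 120 s allowed. I held each lid by its knob, lowered it to within about 1 mm of its seated height and let go. Contact never read above about 2.5 N.

**Checks that passed:**
- **Seating:** the outlines predicted for fully seated, level lids matched the rims and knobs of all four lids in both camera views.
- **Centring:** lid-to-jar offsets came out between about 1.5 and 4 mm, against the 8 mm allowed.
- **Jars and bowl:** the jars measured within about 1 mm of where they started. The bowl looked unmoved; its detected point shifted by about 3 pixels, within the detector's usual scatter.
- **Robot:** the gripper was open, raised and touching nothing at hand-in.

**Check that disagreed:** a fit with lid height left free put all four lids 1.7 to 4.6 mm too high, and the two green ones past the 3 mm limit. I put this down to the near-overhead cameras and my rough jar profile, because the tool heights at release and the outline match both showed the lids fully home.

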